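Tighten and lock the luthier's glue press

TASK

On the glue press that holds the maple block, turn the brass wing nut on top clockwise by hand until it is fully home, in line with the beam. Then swing the spanner on the lock nut below it clockwise until it too is fully home in line with the beam, and let go. Leave the empty press alone.

Things in the scene. Friction and masses are not known exactly. Their poses are not given: they have to be found in the camera images.
- wing_grip (a point): Centre of the brass wing nut to turn, 140 mm above the bench, on the vertical axis of the press with a dark beam (130 x 40 mm, top at 82 mm) clamping a pale maple block. The wing is an upright bar 12 mm thick (this point's x), 70 mm long (y), reaching 11 mm below to 15 mm above this point, on a 12 mm stem with a 22 mm hub 11 to 21 mm below. z up. Press yaw within 0.25 rad.
- wing (a joint): Turn of that wing nut about its vertical axis, rad, growing clockwise seen from above. Starts at 0.1 to 0.45; hard stop at 1.35 (fully home), where the wing lies along the beam. Stiff, about 0.12 N m; stays where it is left; does not rise or sink.
- spanner_grip (a point): Point on the spanner's handle, 140 mm out from the same vertical axis, mid-thickness, 92 mm above the bench. Dark steel handle, 16 mm wide (this point's x), 8 mm thick, level and radial along y: from a 42 mm ring round the steel hex lock nut above the beam to a 26 mm round end 185 mm from the axis (+y is outward). Below it only the bench and the 18 mm base board (120 x 150 mm).
- spanner (a joint): Turn of the lock nut with its spanner, rad, growing clockwise seen from above. Starts at 0.1 to 0.4; hard stop at 1.0 (fully home), where the handle lies along the beam. Stiff, about 0.6 N m (4 to 5 N across the handle at its grip point); stays where it is left; the spanner stays on the nut.
- spare_tip (a point): End of the brass wing nut of the other press, 30 mm from that press's own axis and 140 mm above the bench. That press has the same size but a pale beam, no block and no spanner; leave it alone.

How it is judged:
On the way, in this order (a step that is already met when the one before it is completed fails the run):
1. the wing nut is turned clockwise fully home (within 10 degrees of its stop) (value of joint wing above 1.175 rad), for 0.2 s.
2. then the spanner is swung clockwise fully home (within 10 degrees of its stop) (value of joint spanner above 0.825 rad), for 0.2 s.
At the end, for the whole second after the job is handed in: Wing nut and spanner are both within 10 degrees (0.175 rad) of their clockwise stops (above 1.175 and 0.825 rad) and at rest (value of joint wing above 1.175 rad and value of joint spanner above 0.825 rad and velocity of joint wing between -0.05 and 0.05 rad/s and velocity of joint spanner between -0.05 and 0.05 rad/s); the robot touches nothing.
It fails at once if the wing nut of the empty press is turned (its end moves more than 10 mm) (distance of spare_tip from where it was at the start of the episode above 0.01 m).
It also fails if it takes over 48 s, if anything falls off the work surface, if the arm or the gripper's body presses on something with over 40 N, if the wrist force passes 120 N, or if a joint passes its speed limit or range.

ROBOT

A 6-joint arm with a two-finger parallel gripper is mounted at the origin on the work surface. World frame = base frame: x ahead of the robot, y to its left, z up, the work surface at z = 0. Lengths are in m, angles in rad, forces in N, time in s.
With the tool pointing down it reaches from about 0.35 to 0.725 m from the base axis. Payload 6 kg.
Tool frame: the origin (TCP) lies between the finger pads; the fingertips stand 17 mm ahead of it and the grasp point (between the pads) lies 2 mm behind it; z points along the fingers, y is the line along which they close (so a half turn about z gives the same grasp; the last joint's range is limited). The gripper opens to 85 mm and grips with 20 to 120 N. Pads are 22 mm wide; open, the fingers measure 114 mm over their backs; the gripper's body (76 mm by 85 mm) begins 54 mm behind the grasp point. The pads swing forward as they close: fully open they stand 13 mm farther back than shut.
Start: joints at [-0.876, 0.04, 0.085, 0, -1.615, -0.334], TCP at [0.212, -0.561, 0.248] pointing down, gripper open.
Joint ranges: [-2.56, 2.56], [-1.29, 2.01], [-1.08, 1.49], [-3.29, 1.98], [-2.81, -0.18], [-2.99, 2.99]. Speed limits (rad/s): [2.57, 2.57, 3.01, 3.14, 3.14, 3.14].

INTERFACE

Orientations are given as a 3x3 rotation matrix whose columns are the frame's x, y, z axes.
In Python, from plant import goto, move_l, goto_joints, gripper_to, wait, ik, observe, grab_frame, calibration, MotionError, close_job gives the robot as it stands. Calls block until the motion is done:
- goto(position, orientation): joint-space move of the TCP to a pose.
- move_l(position, frame=None, v=0.15, until_force=None): straight line of the TCP; frame=None keeps the orientation; v is the mean speed in m/s. With until_force (N) it stops when the force on the tool has changed by that much, and returns True; else False.
- goto_joints(angles): joint-space move.
- gripper_to(opening, strength=None): opening from 0.0 (shut) to 1.0 (fully open); strength is the grip in N (None keeps the last); returns when the fingers have stopped.
- wait(seconds).
- ik(position, orientation): joint angles nearest the present ones, or None.
- observe(): the state.
- grab_frame(name): name is "scene" or "top"; returns (picture, depth): 480x640x3 uint8, red, green, blue; 480x640 float32, m along the optical axis (not along the pixel's ray), 0 where there is no reading.
- calibration(name): a dict with "intrinsics" (3x3 intrinsics, pixels), "R" (3x3) and "t" (3): a world point X has camera coordinates R X + t. Camera axes: x right, y down, z forward; pixel columns grow to the right and rows downward; lengths in m; the calibration is good to about 2 mm. A picture is of the moment at which its call begins. calibration takes no time and is no camera call.
A pose or a line that the arm cannot do raises MotionError and nothing moves.
- close_job(): hands the job in; it is judged then, once.
The state is a dict: "clock": time; "joints": joint angles; "qvel": joint speeds; "joint_efforts": joint torques, N m; "ee_pos": TCP position; "tcp_rot": TCP orientation; "contact_force": force on the tool from outside, world axes, zero at the start; "ft_torque": the same for the moment, N m; "gripper_width": opening from 0.0 (shut) to 1.0 (fully open); "grasp_force": force on a finger pad.
Only numpy, scipy, OpenCV 4.12 (cv2) and the standard library are available. Lean on these libraries where they do the work, as an engineer would, in place of code of your own. Each camera call takes 0.05 s, during which the arm holds its last target. There are 200 camera calls.

## Working session

There is one attempt and no reset: what is moved stays moved. The work goes in short steps, each a Python script; the robot and the scene stay as the last script left them, time stands still between calls to the robot, and variables do not carry over. Pictures are saved under pics/ and viewed, at most 10 in all, crops included, and the job is handed in when it is done.

```bash
mkdir -p pics; ls
python3 - <<'E'
from plant import *
import cv2,numpy as np
np.set_printoptions(precision=4,suppress=True)
for n in("scene","top"):
    p,d=grab_frame(n); cv2.imwrite(f"pics/{n}0.png",p[:,:,::-1]); np.savez(f"{n}0.npz",p=p,d=d)
    c=calibration(n); print(n,c, -c["R"].T@c["t"])
print(observe())
E
```

```text
pics
scene {'intrinsics': array([[561.9254,   0.    , 323.6887],
       [  0.    , 561.9254, 234.0846],
       [  0.    ,   0.    ,   1.    ]]), 'R': array([[ 0.7958,  0.6053, -0.0164],
       [ 0.3288, -0.4547, -0.8277],
       [-0.5085,  0.6533, -0.5609]]), 't': array([-0.3961, -0.069 ,  1.2329])} [ 0.9648 -0.5971  0.6279]
top {'intrinsics': array([[624.6111,   0.    , 321.8826],
       [  0.    , 624.6111, 235.8724],
       [  0.    ,   0.    ,   1.    ]]), 'R': array([[ 0.0199, -0.9997,  0.0143],
       [-0.9832, -0.0221, -0.181 ],
       [ 0.1812, -0.0105, -0.9834]]), 't': array([-0.0507,  0.509 ,  0.9508])} [ 0.3292 -0.0295  1.0278]
{'clock': 0.1, 'joints': array([-0.8763,  0.0408,  0.0839, -0.0004, -1.6155, -0.3337]), 'qvel': array([ 0.0003, -0.0008,  0.0023,  0.001 ,  0.0012, -0.001 ]), 'joint_efforts': array([ -0.0065, -36.9347,  34.8281,   6.9518,  -0.0045,   0.    ]), 'ee_pos': array([ 0.2118, -0.5611,  0.2474]), 'tcp_rot': array([[-0.9356, -0.353 , -0.0007],
       [-0.353 ,  0.9356,  0.0014],
       [ 0.0001,  0.0016, -1.    ]]), 'contact_force': array([-0.1657, -0.6406, -0.0438]), 'ft_torque': array([ 0.0216,  0.0255, -0.0399]), 'grasp_force': 0.0, 'gripper_width': 0.9999213735687135}
```

View pics/top0.png

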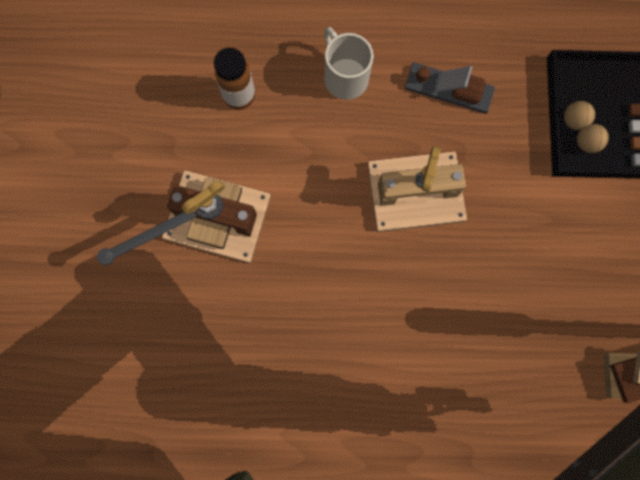

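View pics/scene0.png

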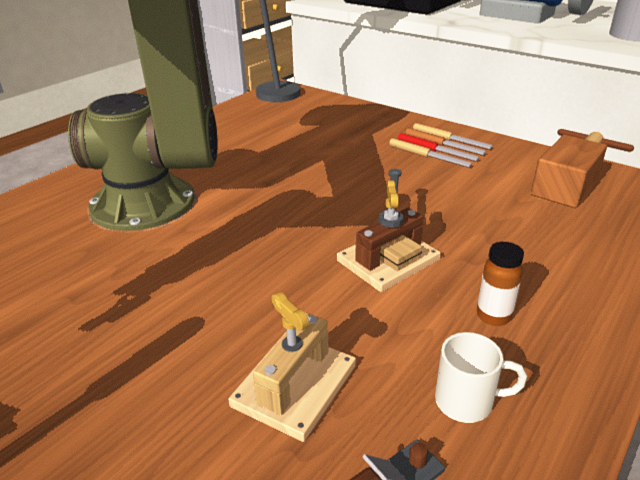

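The top view shows the target press at about (207,205): dark beam from (172,192) to (255,222), brass wing from (188,208) to (220,186), and spanner end at (106,256). The empty press is at (425,180). In the scene view the wing is at (391,195), the spanner end at (395,175), and the empty press at (290,330).

```bash
cat > h.py <<'E'
import numpy as np,cv2
from plant import *
np.set_printoptions(precision=4,suppress=True)
def ray(n,uv):
    c=calibration(n); d=c["R"].T@np.linalg.solve(c["intrinsics"],[uv[0],uv[1],1.]); return -c["R"].T@c["t"],d/np.linalg.norm(d)
def plane(n,uv,z):
    o,d=ray(n,uv); return o+d*(z-o[2])/d[2]
def tri(a,b):
    (o,d),(p,e)=ray("top",a),ray("scene",b)
    s=np.linalg.lstsq(np.c_[d,-e],p-o,rcond=None)[0]; A=o+s[0]*d;B=p+s[1]*e
    return (A+B)/2,np.linalg.norm(A-B)
def comp(p,lo,hi,box):  # largest contour of an HSV mask inside box (x0,y0,x1,y1)
    m=cv2.inRange(cv2.cvtColor(p,cv2.COLOR_RGB2HSV),lo,hi); k=np.zeros_like(m); x0,y0,x1,y1=box; k[y0:y1,x0:x1]=m[y0:y1,x0:x1]
    cs,_=cv2.findContours(k,cv2.RETR_EXTERNAL,cv2.CHAIN_APPROX_NONE); return max(cs,key=cv2.contourArea),k
E
python3 - <<'E'
from h import *
t=np.load("top0.npz")["p"];s=np.load("scene0.npz")["p"]
for n,p,pts in(("top",t,[(205,197),(215,189),(195,206),(150,237),(106,256),(207,207),(190,190),(178,196),(242,215),(225,190)]),("scene",s,[(391,188),(391,200),(395,175),(397,188),(390,217),(380,235),(400,250)])):
    h=cv2.cvtColor(p,cv2.COLOR_RGB2HSV); print(n,[(q,h[q[1],q[0]].tolist()) for q in pts])
a=cv2.resize(t[160:280,80:280],None,fx=4,fy=4,interpolation=2); b=cv2.resize(s[155:275,330:450],None,fx=4,fy=4,interpolation=2)[:480]
cv2.imwrite("pics/crop0.png",a[:,:,::-1]); cv2.imwrite("pics/crop1.png",b[:,:,::-1])
E
```

```text
top [((205, 197), [19, 155, 156]), ((215, 189), [18, 152, 151]), ((195, 206), [18, 151, 130]), ((150, 237), [75, 7, 74]), ((106, 256), [90, 7, 72]), ((207, 207), [14, 41, 138]), ((190, 190), [11, 150, 95]), ((178, 196), [174, 13, 96]), ((242, 215), [176, 13, 141]), ((225, 190), [16, 117, 164])]
scene [((391, 188), [20, 176, 216]), ((391, 200), [22, 167, 251]), ((395, 175), [75, 6, 79]), ((397, 188), [12, 72, 82]), ((390, 217), [4, 10, 196]), ((380, 235), [11, 175, 124]), ((400, 250), [17, 128, 222])]
```

View pics/crop0.png

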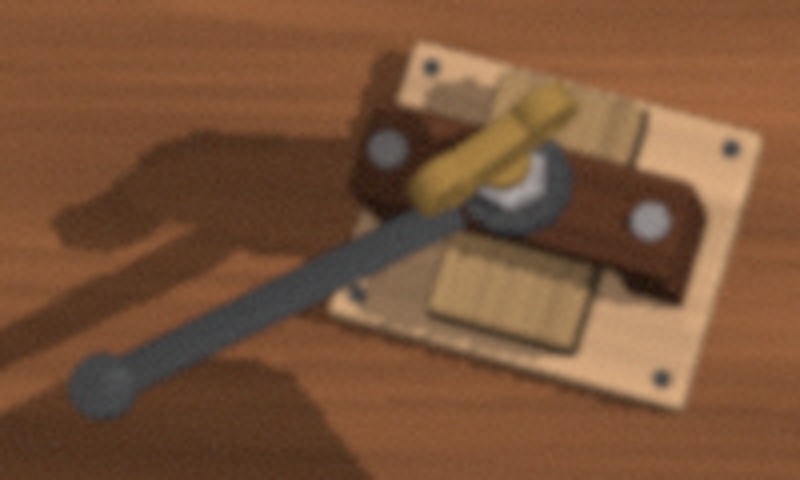

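View pics/crop1.png

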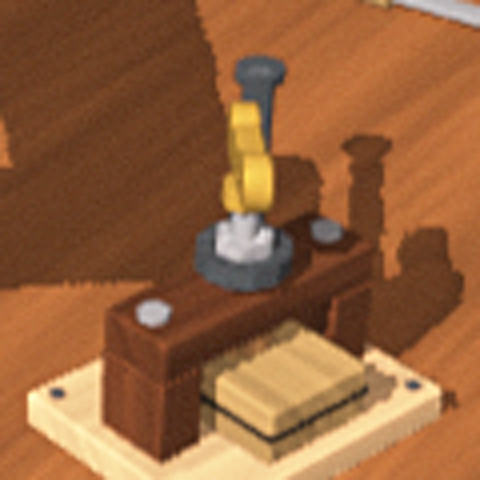

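Crop of the top view (4x): bolts at (388,149) and (650,221), ring centre at (516,187), spanner end disc at (102,386), and the wing from (425,195) to (562,100). Crop of the scene view: wing at (250,157), disc at (260,70), ring at (244,252). All of it is clear to see.

```bash
cat > m.py <<'E'
from h import *
t=np.load("top0.npz")["p"];s=np.load("scene0.npz")["p"]
ct,kt=comp(t,(14,138,90),(26,255,255),(175,175,232,222)); cs,_=comp(s,(15,110,120),(30,255,255),(380,174,405,212))
rt=cv2.minAreaRect(ct); 
M=lambda c:np.array([cv2.moments(c)['m10'],cv2.moments(c)['m01']])/cv2.moments(c)['m00']
bs=cv2.boundingRect(cs); cbs=np.array([bs[0]+bs[2]/2-.5,bs[1]+bs[3]/2-.5])
print("wing top rect",rt,"M",M(ct),"scene bbox",bs,M(cs))
print("tri rect/bbox",tri(rt[0],cbs)," M",tri(M(ct),M(cs)))
# ends of wing along line, at z=.14 plane
l=cv2.boxPoints(rt); e=sorted([(np.linalg.norm(l[i]-l[(i+1)%4]),i) for i in range(4)])
E=[plane("top",(l[i]+l[(i+1)%4])/2,.145) for _,i in e[:2]]; E=sorted(E,key=lambda p:p[0])
v=E[1]-E[0]; print("wing ends",E,"len",np.linalg.norm(v),"ang",np.arctan2(v[1],v[0]))
T=lambda x,y:(80+x/4-.375,160+y/4-.375); S=lambda x,y:(330+x/4-.375,155+y/4-.375)
print("bolts",b1:=tri(T(388,149),S(327,231)),b2:=tri(T(650,221),S(153,312)))
u=b2[0]-b1[0]; print("beam ang",np.arctan2(u[1],u[0]),"mid",(b1[0]+b2[0])/2,np.linalg.norm(u))
print("ring",tri(T(516,187),S(244,252)))
d=tri(T(102,386),S(260,70)); print("disc",d,"plane",p:=plane("top",T(102,386),.092))
ax=plane("top",T(516,187),.092); w=p-ax; print("ring plane",ax,"span ang",np.arctan2(w[1],w[0]),np.linalg.norm(w))
E
python3 m.py
```

```text
wing top rect ((203.80776977539062, 198.02955627441406), (15.677084922790527, 46.2586669921875), 56.82148742675781) M [202.7126 196.9858] scene bbox (385, 180, 14, 28) [391.4712 195.2558]
tri rect/bbox (array([0.5445, 0.1339, 0.1433]), np.float64(0.0006412786055230205))  M (array([0.5456, 0.1351, 0.1401]), np.float64(0.0023972534642765332))
wing ends [array([0.5244, 0.1602, 0.145 ]), array([0.5634, 0.1063, 0.145 ])] len 0.0665472388456245 ang -0.9445627666856122
bolts (array([0.559 , 0.1863, 0.0843]), np.float64(0.0010440574876181743)) (array([0.5325, 0.0835, 0.0855]), np.float64(0.0013598452369369264))
beam ang -1.8236067101016609 mid [0.5458 0.1349 0.0849] 0.10609417114978943
ring (array([0.5441, 0.1354, 0.0932]), np.float64(0.0017121152053684592))
disc (array([0.4626, 0.2854, 0.0944]), np.float64(0.0009290145093105282)) plane [0.4633 0.2865 0.092 ]
ring plane [0.5437 0.135  0.092 ] span ang 2.0589034759818903 0.17152076637706767
```

```bash
cat >> h.py <<'E'
AX=np.array([.5448,.1348]); BEAM=-1.8236
def down(a):  # tool x along heading a, z down
    x=np.array([np.cos(a),np.sin(a),0]); z=np.array([0,0,-1.]); return np.c_[x,np.cross(z,x),z]
def st(m=""):
    o=observe(); R=o["tcp_rot"]; print(m,"t%.2f"%o["clock"],o["ee_pos"],"hd %.3f"%np.arctan2(R[1,0],R[0,0]),"F",o["contact_force"],"M",o["ft_torque"],"w %.3f"%o["gripper_width"],"g %.1f"%o["grasp_force"])
E
python3 - <<'E'
from h import *
W=-.9446
for k in(0,np.pi):
    for a in(W,BEAM): print("wing",k,a,ik([*AX,.15],down(a+k)))
    for a in(2.059,1.318): print("span",k,a,ik([*(AX+.14*np.array([np.cos(a),np.sin(a)])),.094],down(a+k)))
E
```

```text
wing 0 -0.9446 [ 0.6003 -0.052  -0.1856  0.     -1.4372  0.0259]
wing 0 -1.8236 [ 0.6003 -0.052  -0.1856  0.     -1.4372 -0.8531]
span 0 2.059 [ 0.864  -0.0711 -0.3072  0.     -1.3347  2.7658]
span 0 1.318 [ 0.7485  0.1796 -0.0464  0.     -1.3448  2.1403]
wing 3.141592653589793 -0.9446 None
wing 3.141592653589793 -1.8236 [ 0.6003 -0.052  -0.1856  0.     -1.4372  2.2885]
span 3.141592653589793 2.059 [ 0.864  -0.0711 -0.3072  0.     -1.3347 -0.3758]
span 3.141592653589793 1.318 [ 0.7485  0.1796 -0.0464  0.     -1.3448 -1.0013]
```

```bash
cat > wing.py <<'E'
from h import *
W=-.9446
goto([.36,-.45,.32],down(observe_h:=-2.78))
goto([*AX,.30],down(W)); st("above")
gripper_to(.5,30)
hit=move_l([*AX,.149],v=.1,until_force=8); st(f"down hit={hit}")
if not hit:
    gripper_to(0,40); st("gripped")
    if observe()["gripper_width"]>.05:
        for a in np.linspace(W,BEAM-.05,8)[1:]: move_l([*AX,.149],down(a),v=.1); st("turn")
E
python3 wing.py
```

```text
above t3.10 [0.545  0.134  0.3001] hd -0.946 F [-0.0175 -0.5716 -0.4449] M [-0.0371  0.0235  0.0082] w 1.001 g 0.0
down hit=False t5.25 [0.5451 0.1349 0.1497] hd -0.945 F [-0.5673  0.1403 -0.3257] M [-0.0225  0.0075  0.0305] w 0.502 g 0.0
gripped t5.63 [0.5462 0.1357 0.1497] hd -0.944 F [ 6.6436  1.9234 -1.2403] M [ 0.694  -2.0333  0.0268] w 0.131 g 43.0
turn t5.92 [0.5461 0.1356 0.1497] hd -1.078 F [ 5.9474  1.8403 -0.8471] M [ 0.6971 -1.7783 -0.1043] w 0.127 g 43.1
turn t6.20 [0.546  0.1356 0.1497] hd -1.210 F [ 5.415   2.1608 -0.9956] M [ 0.6698 -1.5582 -0.0635] w 0.131 g 43.1
turn t6.48 [0.5459 0.1355 0.1497] hd -1.342 F [ 5.5878  2.4139 -0.1427] M [ 0.7368 -1.4638 -0.1243] w 0.126 g 43.2
turn t6.77 [0.5457 0.1355 0.1496] hd -1.472 F [ 4.248   2.4124 -0.2824] M [ 0.9252 -1.414  -0.1607] w 0.128 g 43.2
turn t7.05 [0.5456 0.1355 0.1496] hd -1.603 F [ 4.2734  3.6436 -0.3739] M [ 1.0353 -1.3604 -0.1263] w 0.127 g 43.3
turn t7.33 [0.5455 0.1355 0.1497] hd -1.735 F [4.006  3.2565 0.1561] M [ 1.2081 -1.2104 -0.1306] w 0.121 g 43.4
turn t7.62 [0.5454 0.1356 0.1497] hd -1.865 F [3.8188 3.5481 1.3925] M [ 1.2741 -1.1815  0.6743] w 0.131 g 47.3
```

The wing turned with about 0.13 N m until the moment jumped at the stop. I'll release, rise, and look.

```bash
sed -i 's/AX=np.array(\[.5448,.1348\])/AX=np.array([.5459,.1355])/' h.py
python3 - <<'E'
from h import *
gripper_to(.5); p=observe()["ee_pos"]; move_l([p[0],p[1],.30],v=.2)
a=2.059; goto([*(AX+.14*np.array([np.cos(a),np.sin(a)])),.25],down(a+np.pi)); st()
p,d=grab_frame("top"); s,_=grab_frame("scene"); np.savez("1.npz",p=p,s=s)
cv2.imwrite("pics/v1.png",np.hstack([cv2.resize(p[150:290,60:280],(440,280)),cv2.resize(s[130:270,320:500],(360,280))])[:,:,::-1])
E
```

```text
t9.58 [0.4797 0.2592 0.2489] hd -1.082 F [ 0.6261 -0.3743 -0.0262] M [-0.0111 -0.0071 -0.0256] w 0.503 g 0.0
```

View pics/v1.png

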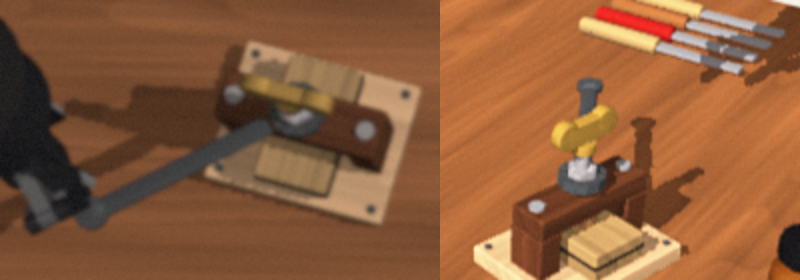

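The wing now lies along the beam (left panel, (245,85) to (330,103), nearly parallel to the bolt line), and the spanner hasn't moved. Now the spanner.

```bash
cat > span.py <<'E'
from h import *
S=2.059; P=lambda a,z=.092:[*(AX+.14*np.array([np.cos(a),np.sin(a)])),z]
hit=move_l(P(S),v=.1,until_force=8); st(f"down {hit}")
if not hit:
    gripper_to(0,40); st("gripped")
    if observe()["gripper_width"]>.08:
        # centre on where the fingers settled
        for a in np.linspace(S,BEAM+np.pi-.03,12)[1:]:
            h=move_l(P(a),down(a+np.pi),v=.08,until_force=25); st("swing %.3f"%a)
            if h: print("stopped"); break
E
python3 span.py
```

```text
down False t11.42 [0.4805 0.2594 0.0927] hd -1.083 F [-0.3396  0.4064 -0.1001] M [-0.002  -0.0049 -0.027 ] w 0.499 g 0.0
gripped t11.77 [0.4801 0.2591 0.0924] hd -1.082 F [-2.6572  0.1068  2.8193] M [-0.2469  0.9757  0.0552] w 0.176 g 39.6
swing 1.989 t12.04 [0.4898 0.2638 0.0924] hd -1.152 F [1.7352 2.0066 1.2844] M [ 0.3263 -0.6188 -0.1609] w 0.172 g 39.5
swing 1.919 t12.32 [0.4987 0.2674 0.0924] hd -1.221 F [2.6746 1.1474 2.4587] M [ 0.3678 -0.6961 -0.221 ] w 0.174 g 39.6
swing 1.849 t12.59 [0.5079 0.2703 0.0924] hd -1.291 F [2.2176 0.4824 3.5924] M [ 0.3609 -0.5955 -0.2315] w 0.177 g 39.7
swing 1.779 t12.87 [0.5174 0.2727 0.0924] hd -1.362 F [1.9117 0.2508 3.5979] M [ 0.3601 -0.5705 -0.1683] w 0.173 g 39.8
swing 1.709 t13.14 [0.527  0.2743 0.0924] hd -1.432 F [1.9558 1.1464 4.5918] M [ 0.3978 -0.5618 -0.1237] w 0.178 g 39.8
swing 1.638 t13.42 [0.5367 0.2753 0.0924] hd -1.503 F [1.5038 1.6347 4.007 ] M [ 0.4421 -0.5629 -0.1508] w 0.177 g 39.9
swing 1.568 t13.69 [0.5465 0.2756 0.0924] hd -1.573 F [1.2913 1.9039 4.4546] M [ 0.3524 -0.5589 -0.1287] w 0.179 g 39.9
swing 1.498 t13.97 [0.5564 0.2752 0.0924] hd -1.643 F [1.8446 0.5696 5.5296] M [ 0.2873 -0.536  -0.1227] w 0.176 g 39.9
swing 1.428 t14.24 [0.5661 0.2741 0.0924] hd -1.714 F [2.6061 1.1371 4.2696] M [ 0.319  -0.5165 -0.2186] w 0.179 g 39.9
swing 1.358 t14.52 [0.5758 0.2723 0.0924] hd -1.784 F [2.1962 0.5825 5.301 ] M [ 0.2576 -0.5417 -0.2471] w 0.176 g 39.9
swing 1.288 t14.72 [0.5802 0.2712 0.0924] hd -1.854 F [-6.7133  0.3816  7.5718] M [0.2647 2.3256 0.6062] w 0.178 g 42.7
stopped
```

The spanner met its stop. I'll release, rise clear, and check.

Run:
```python
from h import *
gripper_to(.5); p=observe()["ee_pos"]; move_l([p[0],p[1],.25],v=.15)
goto([.45,.40,.30],down(-1.8)); st()
p,d=grab_frame("top"); s,_=grab_frame("scene")
cv2.imwrite("pics/v2.png",np.hstack([cv2.resize(p[130:270,60:280],(440,280)),cv2.resize(s[130:270,320:500],(360,280))])[:,:,::-1])
```

```text
t17.09 [0.4498 0.4001 0.2994] hd -1.799 F [ 0.268   0.3844 -0.452 ] M [-0.0245 -0.0371  0.0564] w 0.498 g 0.0
```

View pics/v2.png

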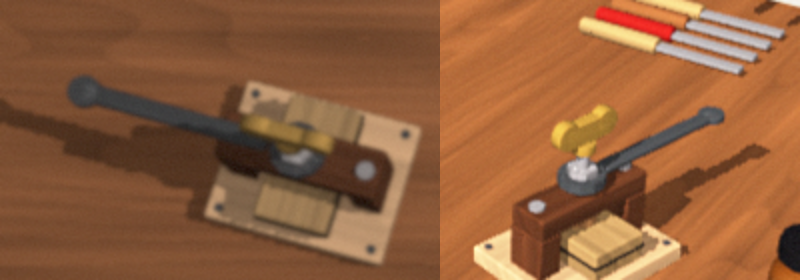

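The spanner lies along the beam (left panel, (83,92) to (297,155)), and the gripper is clear. The wing looks a few degrees short, so I'll measure it before handing in.

Run:
```python
from h import *
p,_=grab_frame("top")
c,k=comp(p,(14,138,90),(26,255,255),(175,175,232,222))
m=np.zeros_like(k); cv2.drawContours(m,[c],-1,255,-1)
# upper edge of the bar, column by column, cast on the top plane
xs=[x for x in range(640) if m[:,x].any()][4:-4]
for nm,f,z in(("upper",lambda c:c.min(),.155),):
    q=np.array([plane("top",(x,f(np.where(m[:,x])[0])),z) for x in xs])
    vx,vy,*_=cv2.fitLine(q[:,:2].astype(np.float32),cv2.DIST_HUBER,0,.01,.01).ravel(); print(nm,len(xs),np.arctan(vy/vx)%np.pi,"beam",BEAM%np.pi)
r=cv2.minAreaRect(c); print(r)
s,_=grab_frame("scene"); cs,_=comp(s,(15,110,120),(30,255,255),(370,174,420,212))
a=cs[:,0]; 
cv2.imwrite("pics/v3.png",np.hstack([cv2.resize(p[170:230,170:240],(400,343),interpolation=2),cv2.resize(s[170:230,365:435],(400,343),interpolation=2)])[:,:,::-1])
```

```text
upper 39 1.3198944 beam 1.317992653589793
((203.95928955078125, 196.14480590820312), (47.53089141845703, 8.663858413696289), 15.708637237548828)
```

View pics/v3.png

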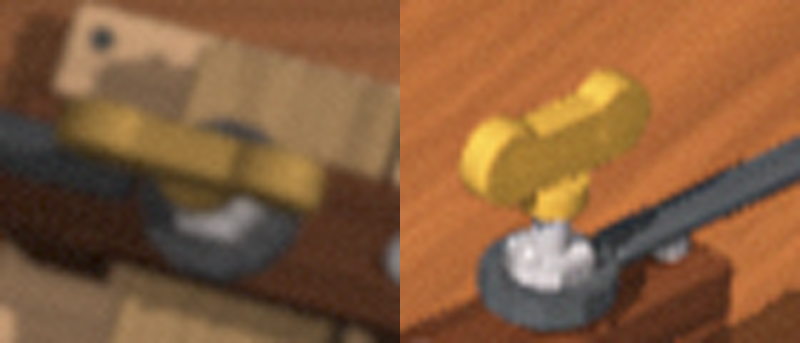

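The wing's heading is 1.320 against the beam's 1.318, so it is home. In the picture the bar runs from (65,115) to (320,185), parallel to the spanner. Handing in.

```bash
python3 -c "
from plant import *
print(close_job())"
```

```text
the job is handed in; nothing more can be done
None
```

Job handed in: I turned the wing nut and then the spanner clockwise to their stops, both in line with the beam in the last pictures; the gripper is clear and the empty press was not touched.

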